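# Swap three machined parts back into their own dishes

## Robot

A 7-joint arm with a two-finger parallel gripper is mounted at the origin on the work surface. World frame = base frame: x ahead of the robot, y to its left, z up, the work surface at z = 0. Lengths are in m, angles in degrees, forces in N, time in s.
With the tool pointing down it reaches from about 0.35 to 0.775 m from the base axis. Payload 3.1 kg.
Tool frame: the origin (TCP) lies on the centre line of the jaws, within the pads' length; the fingertips stand 17 mm ahead of it and the grasp point (between the pads) lies 2 mm behind it (robot.tip_reach is the distance from the TCP to the fingertips, in m); z points along the fingers, y is the direction in which the jaws open and shut (so a half turn about z gives the same grasp; the last joint's range is limited). The gripper opens to 85 mm and grips with 20 to 120 N. Pads are 22 mm wide; open, the fingers measure 114 mm over their backs; the gripper's body (76 mm by 85 mm) begins 54 mm behind the grasp point. The pads swing forward as they close: fully open they stand 13 mm farther back than shut.
Start: joints at [69.059, 17.813, 0.802, 86.603, -0.252, 75.585, -1.558], TCP at [0.175, -0.521, 0.248] pointing down, gripper open.
Joint ranges: [-154.91, 154.91], [-16.99, 109.72], [-72.82, 74.43], [7.12, 147.25], [-82.49, 262.49], [11.32, 116.49], [-174.64, 174.64]. Speed limits (degrees/s): [159.86, 159.86, 180, 180, 180, 180, 180].

## Interface

Orientations are given as [roll, pitch, yaw] about the fixed x, y, z axes, in that order (R = Rz(yaw) Ry(pitch) Rx(roll)).
In Python, from station import robot, fingers, vision, workorder, recognise gives the robot as it stands. Calls block until the motion is done:
- robot.move_to(position, orientation): joint-space move of the TCP to a pose.
- robot.line_to(position, orientation=None, velocity=0.15, f_stop=None): straight line of the TCP; orientation=None keeps the orientation; velocity is the mean speed in m/s. With f_stop (N) it stops when the force on the tool has changed by that much, and returns True; else False.
- robot.move_j(angles): joint-space move.
- fingers.gripper_to(opening, force=None): opening from 0.0 (shut) to 1.0 (fully open); force is the grip in N (None keeps the last); returns when the fingers have stopped.
- robot.pause(seconds).
- robot.inverse_kinematics(position, orientation): joint angles nearest the present ones, or None.
- vision.grab_frame(name): name is "side" or "top" or "wrist"; returns the picture (480x640x3 uint8, red, green, blue); there is no depth.
- vision.calibration(name): a dict with "mtx" (3x3 intrinsics, pixels), "k1" (the pictures are not rectified: a ray, as slopes to the right and down, at radius r is drawn at 1 + k1 r^2 times it, then the intrinsics apply), "extrinsics" (4x4, takes a point from world to camera coordinates); the wrist camera has in their place "T_tool_cam" (4x4, takes a point from camera to tool coordinates, whose origin is the TCP and whose axes are the flange's). Camera axes: x right, y up, looking along -z (the intrinsics and any distortion apply to the point x, -y, -z); pixel columns grow to the right and rows downward; lengths in m; the calibration is good to about 2 mm. A picture is of the moment at which its call begins: read the wrist's pose just before it. calibration takes no time and is no camera call.
A pose or a line that the arm cannot do raises robot.PlanningError and nothing moves.
- workorder.close_job(): hands the job in, once; it reports no verdict.
Trained networks look in the newest picture that a camera, given by its name, has taken for a name from the list of things; names that differ only in an ending like _2 or _b are one class to them, and where a whole thing is asked for, a point or a joint stands for the part that bears it (a point fixed in the world has none). Each returns a list of dicts, best first, with "p" (0 to 1); they miss things now and then, are a little off and sometimes report something else, mostly with a low value. They report only what shows in the picture. A call takes as long as a camera call. They do not tell look-alikes from the thing itself.
- recognise(label, camera): "rect" ([centre column, centre row, width, height] in pixels, round what is visible of it).
Readings, each from a call of its own:
- robot.current_time_s(): time.
- robot.current_joint_positions(): joint angles.
- robot.current_dq(): joint speeds.
- robot.current_joint_torque(): joint torques, N m.
- robot.current_tool_pos(): TCP position.
- robot.current_eef_rot(): TCP orientation.
- robot.current_contact_force(): force on the tool from outside, world axes, zero at the start.
- robot.current_torque(): the same for the moment, N m.
- robot.current_finger_gap(): opening from 0.0 (shut) to 1.0 (fully open).
Only numpy, scipy, OpenCV 4.12 (cv2) and the standard library are available. Lean on these libraries where they do the work, as an engineer would, in place of code of your own. Each camera call takes 0.05 s, during which the arm holds its last target.

## Task

The three machined steel parts on the bench stand in each other's dishes: put each one upright, flat on the floor of the dish of its own outline (round bush in the round dish, square block in the square dish, hexagon nut in the six-sided dish). Only one part fits in a dish at a time, so stand a part on the empty black rubber mat while you swap, and leave the mat empty again at the end. Do not disturb the tin, the wrench and the screwdriver lying about.

Things in the scene. Friction and masses are not known exactly. Their poses are not given: they have to be found in the camera images.
- bush: round steel flanged bush, 48 mm tall, standing: a flange 58 mm in diameter and 14 mm thick at the bottom, above it a hub 42 mm in diameter up to the top, with a dark bore on top. 0.22 to 0.45 kg. Origin: centre of its underside; z up its axis. Starts in another part's dish. Grip it by the hub.
- block: square steel block, 50 x 50 mm, 48 mm tall, standing, with a dark bore and four small dark holes on top. 0.29 to 0.59 kg. Origin: centre of its underside; x and y square to its sides, z up. Starts in another part's dish.
- nut: long hexagon steel nut, 50 mm across flats (58 mm across corners), 48 mm tall, standing, with a dark bore on top. 0.26 to 0.54 kg. Origin: centre of its underside; z up; x is square to one pair of flats, the other pairs follow at 60 degrees. Starts in another part's dish.
- dish_round: shallow round grey plastic dish with black rubber floor, 78 mm inside diameter, 88 mm outside. Floor 3 mm thick (a part stands on it at 3 mm above the bench), rim 5 mm thick and 9 mm above the bench. Fixed to the bench. Origin: centre of its underside, z up.
- dish_square: shallow square grey plastic dish with black rubber floor, 78 x 78 mm inside, 88 x 88 mm outside; x and y square to its sides. Floor 3 mm thick (a part stands on it at 3 mm above the bench), rim 5 mm thick and 9 mm above the bench. Fixed to the bench. Origin: centre of its underside, z up.
- dish_hex: shallow six-sided grey plastic dish with black rubber floor, 78 mm across flats inside, 88 mm outside (102 mm across outer corners); x is square to one pair of flats. Floor 3 mm thick (a part stands on it at 3 mm above the bench), rim 5 mm thick and 9 mm above the bench. Fixed to the bench. Origin: centre of its underside, z up.
- mat: flat black rubber mat without rim, 90 mm along its x, 120 mm along its y, 3 mm thick, empty at the start: the free spot. Fixed to the bench. Origin: centre of its underside, z up.
- tin: bystander: small closed tin, 52 mm in diameter, 55 mm tall, loose, standing. Origin: centre of its underside.
- wrench: bystander: steel wrench about 150 mm long, loose, lying along its x axis, less than 20 mm high.
- screwdriver: bystander: screwdriver about 160 mm long, loose, lying along its x axis, less than 35 mm high.
Not all that is in view belongs to the job. What is shaped like the block but red is not meant.

How it is judged (in metres and radians):
On the way:
1. one of the parts stands upright on the rubber mat, let go and at rest (((contact force between bush and mat above 0.3 N and angle between bush's own z axis and vertical below 0.1 rad and linear speed of bush below 0.02 m/s and contact force between the fingers and bush below 0.05 N) or (contact force between block and mat above 0.3 N and angle between block's own z axis and vertical below 0.1 rad and linear speed of block below 0.02 m/s and contact force between the fingers and block below 0.05 N) or (contact force between nut and mat above 0.3 N and angle between nut's own z axis and vertical below 0.1 rad and linear speed of nut below 0.02 m/s and contact force between the fingers and nut below 0.05 N))), for 0.2 s.
At the end, for the whole second after the job is handed in: Each part stands upright (within 0.1 rad) and flat on the floor of its own dish: its centre within 20 mm of the dish's centre, its underside within 3 mm of the dish's floor, let go and at rest (under 20 mm/s) (horizontal distance between bush and dish_round below 0.02 m and z of bush in the frame of dish_round between 0 and 0.006 m and angle between each of bush, block, nut's own z axis and vertical below 0.1 rad and linear speed of each of bush, block, nut below 0.02 m/s and contact force between the fingers and bush below 0.05 N and horizontal distance between block and dish_square below 0.02 m and z of block in the frame of dish_square between 0 and 0.006 m and contact force between the fingers and block below 0.05 N and horizontal distance between nut and dish_hex below 0.02 m and z of nut in the frame of dish_hex between 0 and 0.006 m and contact force between the fingers and nut below 0.05 N); the robot touches nothing.
It fails at once if the tin is moved by more than 30 mm (distance of tin from where it was at the start of the episode above 0.03 m).
It fails at once if the wrench is moved by more than 30 mm (distance of wrench from where it was at the start of the episode above 0.03 m).
It fails at once if the screwdriver is moved by more than 30 mm (distance of screwdriver from where it was at the start of the episode above 0.03 m).
It also fails if it takes over 109 s, if anything falls off the work surface, if the arm or the gripper's body presses on something with over 40 N, if the wrist force passes 120 N, or if a joint passes its speed limit or range.

## Working session

There is one attempt and no reset: what is moved stays moved. The work goes in short steps, each a Python script; the robot and the scene stay as the last script left them, time stands still between calls to the robot, and variables do not carry over. Pictures are saved under pics/ and viewed, and the job is handed in when it is done.

```bash
ls; mkdir -p pics; python3 - <<'E'
from station import robot, fingers, vision, workorder, recognise
import cv2
for n in ["top","side","wrist"]:
    im=vision.grab_frame(n); cv2.imwrite(f"pics/{n}0.png",im[:,:,::-1])
    c=vision.calibration(n); print(n,c)
    if n=="wrist": continue
    for l in ["bush","block","nut","dish_round","dish_square","dish_hex","mat","tin","wrench","screwdriver"]:
        print(l,[(round(d["p"],2),[round(x) for x in d["rect"]]) for d in recognise(l,n)])
print(robot.current_time_s(),robot.current_tool_pos(),robot.current_eef_rot())
E
```

```text
pics
top {'mtx': array([[434.57688863,   0.        , 320.36811017],
       [  0.        , 434.57688863, 245.67916811],
       [  0.        ,   0.        ,   1.        ]]), 'k1': -0.08937904832452925, 'extrinsics': array([[ 0.14781322, -0.98900771,  0.00387414, -0.06790238],
       [ 0.95873353,  0.14424825,  0.24499484, -0.5404091 ],
       [-0.24286062, -0.0324992 ,  0.96951664, -0.82614873],
       [ 0.        ,  0.        ,  0.        ,  1.        ]])}
bush [(0.78, [277, 278, 27, 24])]
block [(0.68, [312, 223, 28, 34]), (0.67, [373, 239, 41, 47]), (0.61, [372, 237, 30, 30]), (0.55, [306, 336, 29, 25])]
nut [(0.77, [204, 218, 27, 28])]
dish_round [(0.9, [205, 224, 39, 37])]
dish_square [(0.97, [277, 278, 48, 52])]
dish_hex [(0.95, [371, 238, 39, 46])]
mat [(0.61, [444, 300, 60, 48])]
tin [(0.6, [362, 320, 25, 23])]
wrench [(0.89, [454, 210, 60, 49]), (0.47, [362, 322, 26, 23])]
screwdriver [(0.82, [196, 299, 76, 10])]
side {'mtx': array([[521.77983533,   0.        , 319.33633589],
       [  0.        , 521.77983533, 241.51706179],
       [  0.        ,   0.        ,   1.        ]])
[... 713 characters left out ...]
53, 83, 56])]
screwdriver [(0.5, [257, 188, 17, 31])]
wrist {'mtx': array([[338.94588486,   0.        , 320.15884759],
       [  0.        , 338.94588486, 229.23594178],
       [  0.        ,   0.        ,   1.        ]]), 'k1': -0.018854429538552958, 'T_tool_cam': array([[ 1.25259185e-03,  9.49213284e-01,  3.14630853e-01,
         8.08782446e-02],
       [ 9.99999195e-01, -1.12578729e-03, -5.84744280e-04,
         9.10193603e-04],
       [-2.00839623e-04,  3.14631332e-01, -9.49213930e-01,
        -1.26410620e-01],
       [ 0.00000000e+00,  0.00000000e+00,  0.00000000e+00,
         1.00000000e+00]])}
1.15 [ 0.17502449 -0.52140827  0.2482965 ] [-1.79999742e+02  6.64908835e-04  1.85554593e+01]
```

View pics/top0.png

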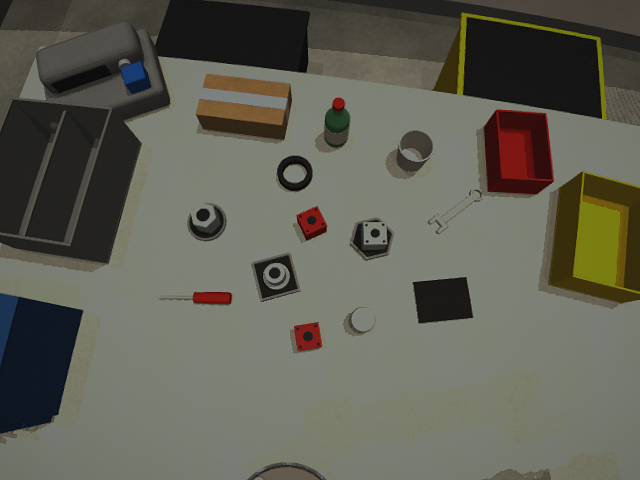

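View pics/side0.png

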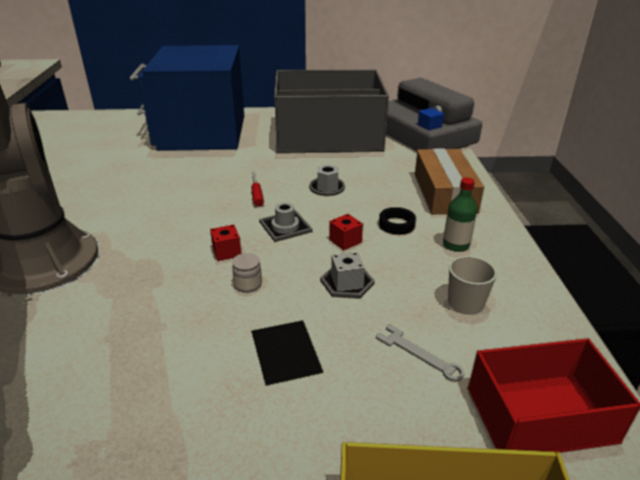

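The top picture shows the nut in the round dish (206,221), the bush in the square dish (277,278), the block in the hex dish (372,238) and the empty mat at (443,300). There are red decoys at (312,223) and (307,336), and the tin is at (362,320). Next I'll take closer looks with the wrist camera.

```bash
cat > h.py <<'E'
from station import robot, fingers, vision, workorder, recognise
import numpy as np, cv2
from scipy.spatial.transform import Rotation as Ro
def undist(c,uv):
    K=c["mtx"]; d=np.array([c["k1"],0,0,0,0.])
    return cv2.undistortPoints(np.array([[uv]],float),K,d)[0,0]
def ray_plane(c,T_wc,uv,z):
    x,y=undist(c,uv); d=T_wc[:3,:3]@np.array([x,-y,-1.]); o=T_wc[:3,3]
    return (o+d*(z-o[2])/d[2])[:2]
def top_pt(uv,z,n="top"):
    c=vision.calibration(n); return ray_plane(c,np.linalg.inv(c["extrinsics"]),uv,z)
def tool_T():
    T=np.eye(4); T[:3,:3]=Ro.from_euler("xyz",robot.current_eef_rot(),degrees=True).as_matrix(); T[:3,3]=robot.current_tool_pos(); return T
def wrist_T():
    return tool_T()@vision.calibration("wrist")["T_tool_cam"]
def proj(c,T_wc,p):
    q=np.linalg.inv(T_wc)@np.append(p,1.); x,y=q[0]/-q[2],-q[1]/-q[2]; s=1+c["k1"]*(x*x+y*y)
    return (c["mtx"]@np.array([x*s,y*s,1]))[:2]
def bestyaw(p,yaw,per=180):
    y0=np.degrees(np.arctan2(p[1],p[0]))+90
    return yaw+per*np.round((y0-yaw)/per)
E
python3 - <<'E'
from h import *
P={}
for n,uv,z,uv2 in [("nut",(206,212),.051,(328,171)),("bush",(278,275),.051,(284,208)),("block",(375,233),.051,(348,260)),("mat",(443,300),.003,(287,351)),("tin",(362,320),.055,None),("wrench",(456,212),.01,(419,353)),("scr",(196,298),.01,(257,189)),("red1",(311,217),.048,None),("red2",(308,336),.048,None)]:
    p=top_pt(uv,z); print(n,p.round(3), top_pt(uv2,z,"side").round(3) if uv2 else "", np.hypot(*p).round(3))
E
```

```text
nut [0.586 0.268] [0.579 0.257] 0.644
bush [0.474 0.091] [0.477 0.09 ] 0.483
block [ 0.593 -0.097] [ 0.595 -0.098] 0.601
mat [ 0.48  -0.265] [ 0.485 -0.27 ] 0.548
tin [ 0.408 -0.092]  0.418
wrench [ 0.682 -0.277] [ 0.69 -0.29] 0.736
scr [0.405 0.261] [0.41 0.25] 0.482
red1 [0.609 0.043]  0.61
red2 [0.361 0.011]  0.361
```

```bash
python3 - <<'E'
from h import *
import pickle
out={}
for n,uv,z in [("mat",(443,300),.003),("block",(375,233),.051),("bush",(278,275),.051),("nut",(206,212),.051)]:
    p=top_pt(uv,z); yaw=bestyaw(p,90)
    y0=np.degrees(np.arctan2(p[1],p[0]))+90
    robot.move_to([p[0],p[1],.22],[180,0,y0])
    T=wrist_T(); im=vision.grab_frame("wrist"); out[n]=(T,im)
    cv2.imwrite(f"pics/w_{n}.png",im[:,:,::-1])
    for l in ([n]+["dish_hex","dish_square","dish_round"] if n!="mat" else ["mat"]):
        print(n,l,[(round(d["p"],2),np.round(d["rect"],1)) for d in recognise(l,"wrist")][:2])
    print(robot.current_time_s(),robot.current_tool_pos(), robot.current_joint_positions()[6])
pickle.dump(out,open("w.pkl","wb"))
ims=[out[k][1][:,:,::-1] for k in out]
m=np.vstack([np.hstack(ims[:2]),np.hstack(ims[2:])])
cv2.imwrite("pics/m.png",cv2.resize(m,(800,600),interpolation=cv2.INTER_AREA))
E
```

```text
mat mat [(0.61, array([322.9, 191.1, 140.8, 139.2]))]
2.7333 [ 0.47915116 -0.26715511  0.21997693] -7.286055118455674
block block [(0.92, array([ 54.2, 128.2, 105.8,  78.5])), (0.76, array([304.6,  42.5,  87.5,  85. ]))]
block dish_hex [(0.6, array([321.6, 192.8,  99.7,  86.6]))]
block dish_square [(0.72, array([161.6,  36.6, 133.3,  69.3]))]
block dish_round []
3.8083 [ 0.59252605 -0.09920956  0.22006763] -10.61808193436355
bush bush [(0.74, array([326. , 193.3,  57.7,  63.2]))]
bush dish_hex [(0.92, array([390.4, 355.5,  80.3,  60.8])), (0.48, array([488.5,  26.8,  93.7,  53.6]))]
bush dish_square [(0.95, array([325.8, 185.2, 107.7, 103.5]))]
bush dish_round [(0.89, array([470.5,  34.5,  93.5,  69.1]))]
4.95 [0.4748576  0.08926526 0.21979329] -10.255989303323583
nut nut [(0.73, array([318.9, 196.6,  63.2,  64.1]))]
nut dish_hex []
nut dish_square [(0.79, array([172.3, 276.4,  88.3,  49.4]))]
nut dish_round [(0.85, array([320.9, 180.7,  85.7,  78. ]))]
6.05 [0.58624458 0.26581102 0.2207141 ] -16.95695522472536
```

View pics/m.png

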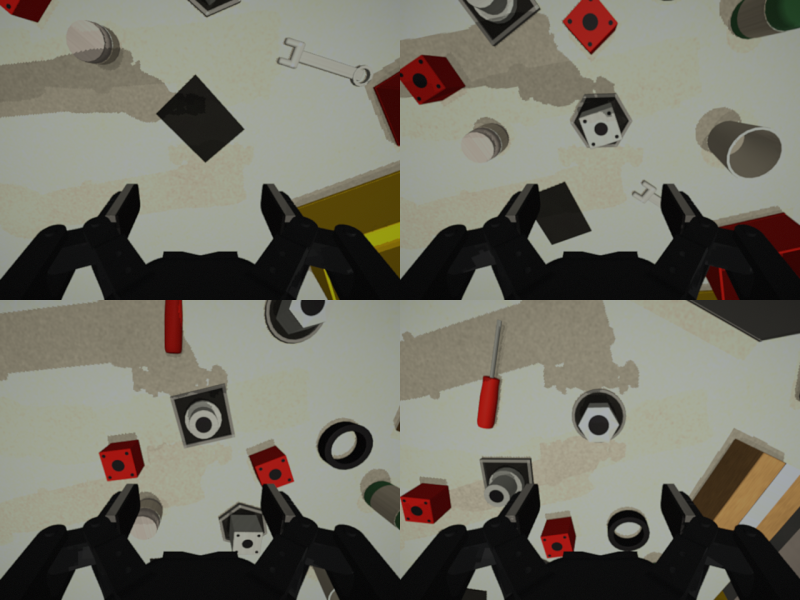

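The wrist views show each part standing in the wrong dish, as in the top view. The mat is at about (322,191) full-resolution, and the dish and part centres are near (320,195). I'll enlarge the crops to fit the models.

```bash
python3 - <<'E'
import pickle,cv2,numpy as np
o=pickle.load(open("w.pkl","rb"))
t=[]
for k in o:
    c=o[k][1][125:265,250:390][:,:,::-1].copy()
    t.append(cv2.resize(c,(400,300) if 0 else (300,300),interpolation=cv2.INTER_CUBIC))
cv2.imwrite("pics/crop.png",np.vstack([np.hstack(t[:2]),np.hstack(t[2:])]))
E
```

```text
(no output)
```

View pics/crop.png

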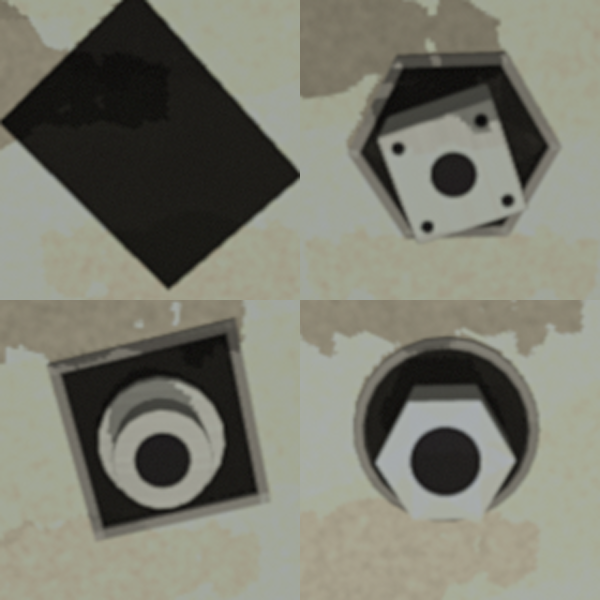

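```bash
cat > est.py <<'E'
from h import *
import pickle
o=pickle.load(open("w.pkl","rb")); c=vision.calibration("wrist")
def px(k,u,v,z):
    i=list(o).index(k); u-=300*(i%2); v-=300*(i//2); s=300/140
    return ray_plane(c,o[k][0],((u+.5)/s-.5+250,(v+.5)/s-.5+125),z)
def inter(a,b,d,e):
    t=np.linalg.solve(np.array([b-a,-(e-d)]).T,d-a); return a+t[0]*(b-a)
ang=lambda v:np.degrees(np.arctan2(v[1],v[0]))
R={}
q=[px("block",*p,.051) for p in [(398,148),(481,120),(508,200),(427,227)]]
R["block"]=(*np.mean(q,0),ang(q[1]-q[0]+q[2]-q[3]))
R["bush"]=(*px("bush",162,461,.051),0)
a,b=px("nut",376,461,.051),px("nut",516,461,.051)
print("nut ac",np.linalg.norm(a-b),(a+b)/2)
R["nut"]=(*px("nut",445,461,.051),ang(b-a)+30)
h=[px("block",*p,.009) for p in [(349,148),(397,53),(505,53),(560,147)]]
R["dish_hex"]=(*(h[0]+h[3])*.5,ang(h[3]-h[0])+30); print("hex ac",np.linalg.norm(h[0]-h[3]))
s=[px("bush",*p,.009) for p in [(50,364),(236,319),(268,499),(100,540)]]
print("sq",[np.linalg.norm(s[i]-s[i-1]).round(4) for i in range(4)])
R["dish_square"]=(*inter(s[0],s[2],s[1],s[3]),ang(s[1]-s[0]))
e=[px("nut",*p,.009) for p in [(355,428),(539,428),(447,337),(447,520)]]
print("round",np.linalg.norm(e[0]-e[1]),np.linalg.norm(e[2]-e[3]),e[2:])
R["dish_round"]=(e[0][0]/4+e[1][0]/4+e[2][0]/4+e[3][0]/4,sum(x[1] for x in e)/4,0)
m=[px("mat",*p,.003) for p in [(1,121),(139,-6),(300,175),(168,288)]]
print("mat",[np.linalg.norm(m[i]-m[i-1]).round(4) for i in range(4)])
R["mat"]=(*inter(m[0],m[2],m[1],m[3]),0)
for k in R: print(k,np.round(R[k],4))
pickle.dump(R,open("R.pkl","wb"))
# overlay
def poly(n,r,a0): return [(r*np.cos(t),r*np.sin(t)) for t in np.radians(a0)+2*np.pi*np.arange(n)/n]
sh={"block":(4,35.36,45),"bush":(60,21,0),"nut":(6,28.87,30),"dish_hex":(6,50.8,30),"dish_square":(4,62.2,45),"dish_round":(60,44,0)}
t=[]
for k,ds in [("block",["block","dish_hex"]),("bush",["bush","dish_square"]),("nut",["nut","dish_round"])]:
    im=cv2.resize(o[k][1][125:265,250:390][:,:,::-1],(400,400),interpolation=cv2.INTER_CUBIC)
    f=400/140
    for d in ds:
        n,r,a0=sh[d]; z=.009 if "dish" in d else .051
        P=[proj(c,o[k][0],np.array([R[d][0]+x/1e3,R[d][1]+y/1e3,z])) for x,y in poly(n,r,a0+R[d][2])]
        P=((np.array(P)-[250,125]+.5)*f-.5).astype(np.int32)
        cv2.polylines(im,[P],True,(0,0,255),1)
    t.append(im)
cv2.imwrite("pics/ov.png",cv2.resize(np.hstack(t),(800,267)))
E
python3 est.py
```

```text
nut ac 0.058278129413928195 [0.58011381 0.27369843]
hex ac 0.0997702163371655
sq [np.float64(0.0879), np.float64(0.0865), np.float64(0.0862), np.float64(0.0845)]
round 0.0862538171665101 0.08684796552509783 [array([0.56072056, 0.31676778]), array([0.59665535, 0.23770287])]
mat [np.float64(0.1178), np.float64(0.0877), np.float64(0.1149), np.float64(0.0876)]
block [ 0.5945 -0.0967  9.6914]
bush [0.4786 0.0986 0.    ]
nut [ 0.5797  0.2735 54.5495]
dish_hex [ 0.5954 -0.0946 20.8837]
dish_square [ 0.48    0.1014 23.9478]
dish_round [0.5783 0.2781 0.    ]
mat [ 0.4832 -0.2649  0.    ]
```

View pics/ov.png

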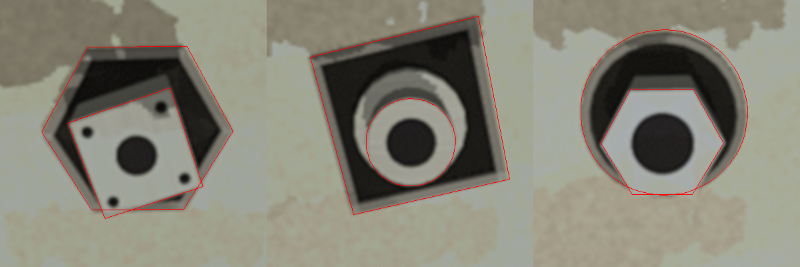

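The overlay fits well, so I'll start with the nut to the mat.

```bash
cat > pp.py <<'E'
from h import *
import pickle
R=pickle.load(open("R.pkl","rb")); H=.15
def pick(p,phi,per,zg):
    yaw=bestyaw(p,phi+90,per)
    fingers.gripper_to(1.0,60)
    robot.move_to([p[0],p[1],H],[180,0,yaw])
    robot.line_to([p[0],p[1],zg+.03],velocity=.2)
    hit=robot.line_to([p[0],p[1],zg],velocity=.08,f_stop=15)
    g=fingers.gripper_to(0.0,60)
    print("pick hit",hit,"gap",robot.current_finger_gap(),robot.current_tool_pos(),robot.current_contact_force())
    robot.line_to([p[0],p[1],H],velocity=.15); robot.pause(.2)
    print("lifted gap",robot.current_finger_gap(),robot.current_contact_force(),robot.current_time_s())
    return yaw
def place(p,yaw,per,zg):
    y=bestyaw(p,yaw,per)
    robot.move_to([p[0],p[1],H],[180,0,y])
    robot.line_to([p[0],p[1],zg+.012],velocity=.15); robot.pause(.1)
    hit=robot.line_to([p[0],p[1],zg-.003],velocity=.03,f_stop=5)
    print("place hit",hit,robot.current_tool_pos(),robot.current_contact_force())
    fingers.gripper_to(1.0); robot.pause(.3)
    robot.line_to([p[0],p[1],H],velocity=.2)
    print("gap",robot.current_finger_gap(),robot.current_joint_positions()[6],robot.current_time_s())
def look(name):
    c=vision.grab_frame(name); return c
E
python3 - <<'E'
from pp import *
n=R["nut"]; m=R["mat"]
y=pick(n[:2],n[2],60,.034)
place(m[:2],y,180,.034)
im=look("wrist"); cv2.imwrite("pics/a.png",cv2.resize(im,(400,300))[:,:,::-1])
E
```

```text
pick hit False gap 0.5759579091478801 [0.58032329 0.27407183 0.03484617] [-0.03426992  0.6791911   2.5538735 ]
lifted gap 0.5781708161386788 [ 0.90980847  0.36780495 -2.24462194] 9.4167
place hit True [ 0.48356032 -0.26521855  0.03473017] [-1.33889391 -0.11338679  3.85009039]
gap 1.0022923595294098 61.8433957932374 14.2417
```

View pics/a.png

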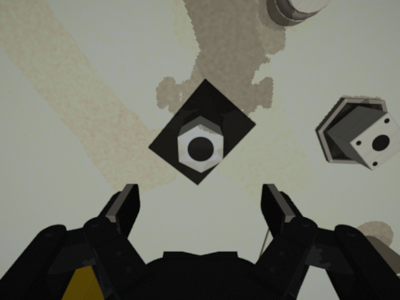

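The nut stands upright on the mat, near (200,150) in the half-size picture. Next come the bush and then the block.

```bash
python3 - <<'E'
from pp import *
yaw=robot.current_eef_rot()[2]; R["nut_on_mat"]=(R["mat"][0],R["mat"][1],yaw-90); print(R["nut_on_mat"])
pickle.dump(R,open("R.pkl","wb"))
b=R["bush"]; d=R["dish_round"]
y0=np.degrees(np.arctan2(b[1],b[0]))
y=pick(b[:2],y0,180,.037)
place(d[:2],np.degrees(np.arctan2(d[1],d[0]))+90,180,.037)
im=look("wrist"); im2=look("top"); 
cv2.imwrite("pics/b.png",np.hstack([cv2.resize(im,(400,300)),cv2.resize(im2,(400,300))])[:,:,::-1])
E
```

```text
(np.float64(0.4832384630579226), np.float64(-0.2649030051132671), np.float64(54.53008532533295))
pick hit False gap 0.4684664262774664 [0.47885954 0.09874216 0.03765539] [-0.67916607 -0.13253215  5.46945813]
lifted gap 0.4664980068600297 [ 0.22598867 -0.10397576 -4.15394238] 18.5417
place hit True [0.57858172 0.27830096 0.03773282] [0.46832617 0.51612992 4.21532614]
gap 1.000765211113604 -22.289848003891976 22.2667
```

View pics/b.png

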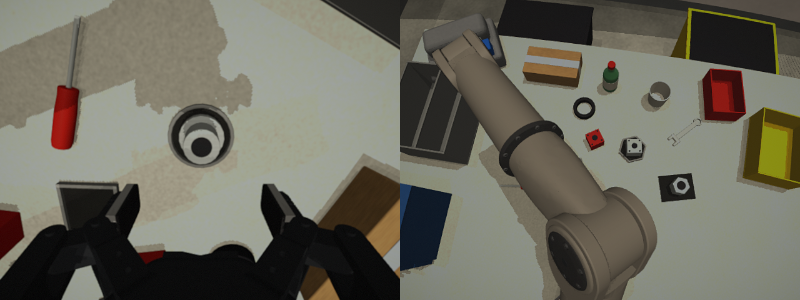

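The bush stands centred in the round dish, near (202,140) in the left panel.

```bash
python3 - <<'E'
from pp import *
b=R["block"]; d=R["dish_square"]
pick(b[:2],b[2],90,.034)
place(d[:2],d[2]+90,90,.034)
im=look("wrist")
n=R["nut_on_mat"]; p=np.array(n[:2])
robot.move_to([p[0],p[1],.2],[180,0,bestyaw(p,n[2]+90,60)])
T=wrist_T(); im2=look("wrist"); r=recognise("nut","wrist"); print(r)
c=vision.calibration("wrist"); print("proj",proj(c,T,np.array([*p,.051])))
cv2.imwrite("pics/c.png",np.hstack([cv2.resize(im,(400,300)),cv2.resize(im2,(400,300))])[:,:,::-1])
pickle.dump((T,im2),open("n.pkl","wb"))
E
```

```text
pick hit False gap 0.5736777499451254 [ 0.59491853 -0.09665939  0.03469995] [-0.02361136 -0.90420375  4.4551965 ]
lifted gap 0.5774407723694157 [-0.48240793  0.48250574 -3.29768425] 26.6417
place hit True [0.48037696 0.10137434 0.0346315 ] [ 0.45512258 -0.4932623   4.24605801]
gap 0.9975667768738982 -11.000853848531632 30.4083
[{'rect': [319.5, 216.2, 59.4, 77.7], 'p': 0.9}]
proj [319.04318345 219.68894311]
```

View pics/c.png

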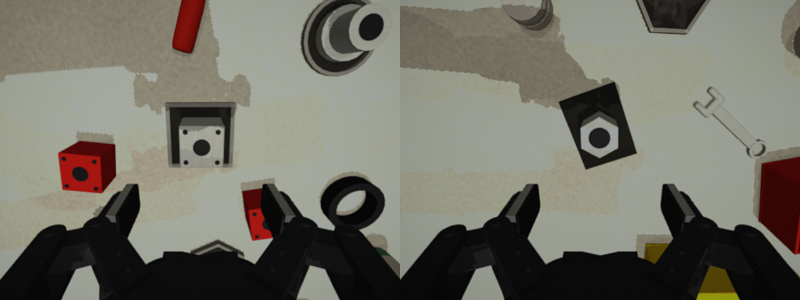

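The block sits square in its dish, near (201,147). The nut's bore in the right panel matches the predicted position to within 1–2 px, so I'll move it to the hex dish.

```bash
python3 - <<'E'
from pp import *
n=R["nut_on_mat"]; d=R["dish_hex"]
pick(n[:2],n[2],60,.034)
place(d[:2],d[2]+90,60,.034)
im=look("wrist")
robot.move_j([69.059, 17.813, 0.802, 86.603, -0.252, 75.585, -1.558])
im2=look("top")
for l,z in [("bush",.051),("block",.051),("nut",.051),("dish_round",0),("dish_square",0),("dish_hex",0),("tin",0),("wrench",0),("screwdriver",0)]:
    print(l,[(round(x["p"],2),np.round(x["rect"])) for x in recognise(l,"top")])
cv2.imwrite("pics/d.png",cv2.resize(im,(400,300))[:,:,::-1]); cv2.imwrite("pics/e.png",im2[:,:,::-1])
im3=look("side"); cv2.imwrite("pics/f.png",im3[:,:,::-1])
E
```

```text
pick hit False gap 0.5753026379389115 [ 0.48376722 -0.26504176  0.03461059] [0.36491077 0.59630906 2.70048725]
lifted gap 0.5755981839299863 [-0.02783444 -0.2280343  -1.79083167] 35.1333
place hit True [ 0.59586106 -0.09463222  0.03463624] [0.06352682 0.36008275 4.42873449]
gap 0.9994212539718139 3.560099735079296 38.8167
bush []
block [(0.68, array([312., 223.,  29.,  31.])), (0.63, array([307., 337.,  31.,  29.])), (0.62, array([275., 275.,  35.,  33.]))]
nut [(0.76, array([374., 235.,  26.,  31.])), (0.52, array([275., 274.,  28.,  33.]))]
dish_round [(0.44, array([455., 210.,  52.,  46.]))]
dish_square [(0.85, array([277., 277.,  48.,  49.])), (0.67, array([372., 237.,  40.,  46.])), (0.45, array([273., 274.,  32.,  34.]))]
dish_hex [(0.81, array([373., 237.,  42.,  49.]))]
tin [(0.74, array([362., 320.,  21.,  22.]))]
wrench [(0.63, array([455., 210.,  57.,  48.]))]
screwdriver [(0.9, array([197., 299.,  74.,  10.]))]
```

View pics/d.png

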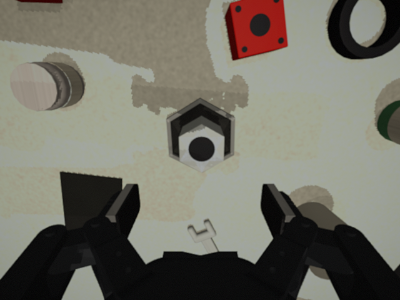

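View pics/e.png

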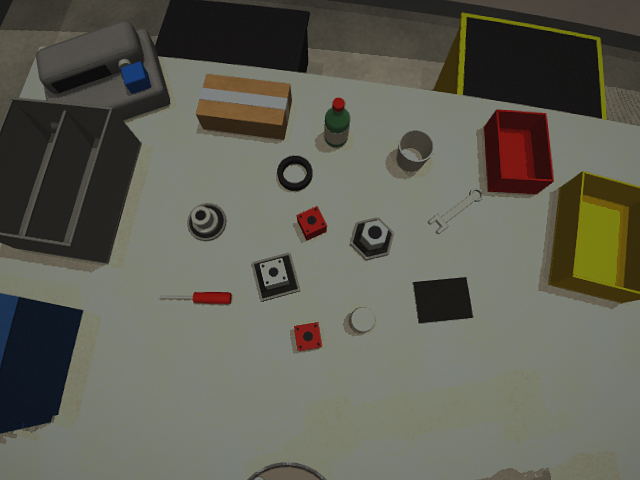

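View pics/f.png

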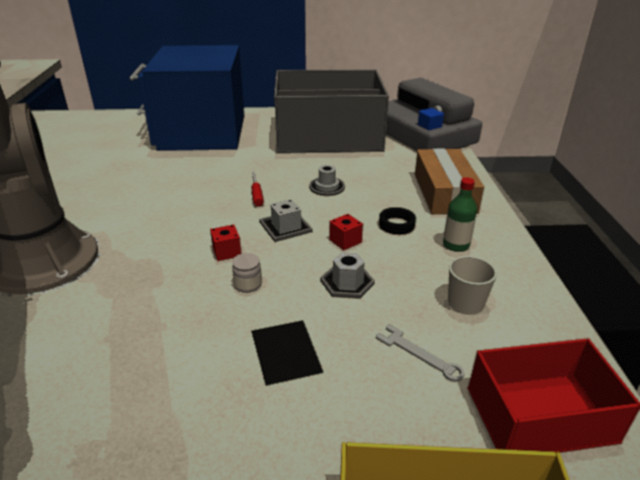

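All three parts stand upright in their own dishes: bush (206,219), block (275,273) and nut (373,236). The mat at (443,300) is empty, and the tin, wrench and screwdriver sit where they started.

```bash
python3 -c "
from h import *
print(workorder.close_job(),robot.current_time_s())"
```

```text
the job is handed in; nothing more can be done
the job is handed in; nothing more can be done
```

The swap is done and the job is handed in; no verdict was reported. I moved the nut to the mat, the bush to the round dish, the block to the square dish (turned to match it), and then the nut from the mat to the six-sided dish.

- **Placing:** Each part was lowered until it touched, then released. Every touch came within 1 mm of the height expected for a part flat on the floor.
- **Final look:** The top and side pictures show all three parts upright in their own dishes, the mat empty, and the arm back at its start pose.
- **Tin, wrench and screwdriver:** They are within a pixel or two of their starting positions.
- **Time:** The last reading was about 39 s, just after the final placing, against the 109 s limit. The clock could not be read after handing in.
- **Check that disagreed:** In the last top picture the network missed the bush and took the wrench for the round dish. By eye, that picture, the side picture and the wrist picture taken after placing the bush all show it in the round dish.

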